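Fold and pack the picnic tools

TASK

Pack the picnic kit: fold the thermometer's probe and the spreader's blade fully into their handles, lay the tools flat in the blue hinged case, one to a bay (either bay, either way round), then swing the case's lid over until it is shut. Leave the mug, the jam jar and the tin where they stand.

Things in the scene. Friction and masses are not known exactly. Their poses are not given: they have to be found in the camera images.
- thermometer: folding probe thermometer: white handle 120 x 28 x 26 mm (a small display and two buttons on top) with a slot along its +y side (z 8 to 18 mm) for the probe. Origin: centre of the handle's underside; x along the handle (hinge at the -x end), y across, z up; it lies flat. Loose, 0.2 to 0.35 kg
- probe (a joint): steel probe, round, 9 mm thick (6 mm near the tip), its axis 13 mm above the table, 104 mm long from its upright hinge at x -50, y +13 mm of the handle. Value: angle from the handle's +x towards its +y; 0 = fully folded in the slot (stop; still 3.5 mm proud of the handle's side), opens to 2.0, starts 0.9 to 1.6. Light hinge (under 0.01 N m), stays as left; a push on it leaves the handle in place
- probe_tip (a point): tip of the probe, on its axis
- spreader: folding spreader knife: red handle 120 x 28 x 26 mm (three black ribs and two brass rivets on top) with a slot along its +y side (z 8 to 18 mm) for the blade. Origin: centre of the handle's underside; x along the handle (hinge at the -x end), y across, z up; it lies flat. Loose, 0.2 to 0.35 kg
- blade (a joint): blunt flat steel blade, 13 mm wide, 7 mm thick, its middle 13 mm above the table, 101 mm long from its upright hinge at x -50, y +10 mm of the handle. Value: angle from the handle's +x towards its +y; 0 = fully folded in the slot (stop; still 2.5 mm proud of the handle's side), opens to 2.0, starts 0.9 to 1.6. Light hinge (under 0.01 N m), stays as left; a push on it leaves the handle in place
- blade_tip (a point): tip of the blade, on its middle line. Beware: behind the tools a dishwasher 0.37 m high stands on the worktop, its bar handle and front reaching out to x = 0.57 m, from y = 0 to +0.45 m (world frame); hand and wrist must keep in front of it, also on the way to and from the case
- case: shallow blue hinged case, fixed, 142 (x) x 150 (y) mm, rim 18 mm above the worktop, walls 4 mm, grey inner floor 4 mm up. A rib along y (4 mm thick, 16 mm high) parts it into two bays of 65 (x) x 142 (y) mm; a tool goes in only folded and lying along y. Origin: centre of the underside, on the worktop. Lid hinged along the -y side
- bay_near (a point): centre of the inner floor of the bay at the case's -x side
- bay_far (a point): centre of the inner floor of the bay at the case's +x side
- case_lid (a joint): lid, a shell 142 x 150 x 20 mm, 0.15 kg, hinged along x at y -75, z +18 mm of the case. 0 = shut (outer height 38 mm), pi/2 upright, more = leaning away from the case towards -y; stop at 2.2, starts 2.0 to 2.2 and rests on the stop. Damped hinge; either side of upright it falls by its own weight: pushed on its back towards +y it comes over and falls shut
- lid_edge (a point): middle of the lid's free edge, on its outer face (150 mm from the hinge, 20 mm out from the lid's rim plane); the topmost part of the open lid
- mug_fiesta: white mug with coloured flowers, 84 x 119 x 92 mm with its handle, origin centre of the underside; bystander
- jam_jar: jam jar with a yellow lid, 71 mm across, 110 mm high, origin centre of the underside; bystander
- bean_tin: food tin, 75 mm across, 58 mm high, origin centre of the underside; bystander

How it is judged:
By the outcome, as a careful person would: the job done as asked, in the order asked, and still so for the second after the job is handed in, with the robot touching nothing.
It also fails if it takes over 72 s, if anything falls off the work surface, if the arm or the gripper's body presses on something with over 40 N, if the wrist force passes 120 N, or if a joint passes its speed limit or range.

ROBOT

A 6-joint arm with a two-finger parallel gripper is mounted at the origin on a cart in front of the work surface, level with it; the furniture and walls round the work are solid. World frame = base frame: x ahead of the robot, y to its left, z up, the work surface at z = 0. Lengths are in mm, angles in rad, forces in N, time in s.
With the tool pointing down it reaches from about 300 to 950 mm from the base axis. Payload 3.1 kg.
Tool frame: the origin (TCP) lies on the mounting face of the last link; the fingertips stand r.nose_length ahead of it and the grasp point (between the pads) lies 155 mm ahead of it (r.nose_length is the distance from the TCP to the fingertips, in mm); z points along the fingers, y is the line along which they close (so a half turn about z gives the same grasp; the last joint's range is limited). The gripper opens to 85 mm and grips with 20 to 120 N. Pads are 22 mm wide; open, the fingers measure 114 mm over their backs; the gripper's body (76 mm by 85 mm) begins 54 mm behind the grasp point. The pads swing forward as they close: fully open they stand 13 mm farther back than shut.
Start: joints at [-1.2, 0.308, 1.634, -0, 1.2, -0.07], TCP at [266.64, -565.276, 404.672] pointing down, gripper open.
Joint ranges: [-3.06, 3.06], [-0.79, 1.96], [0.05, 2.63], [-1.19, 4.34], [0.05, 2.64], [-2.94, 2.94]. Speed limits (rad/s): [2.79, 2.79, 3.14, 3.14, 3.14, 3.14].

INTERFACE

Orientations are given as [roll, pitch, yaw] about the fixed x, y, z axes, in that order (R = Rz(yaw) Ry(pitch) Rx(roll)).
In Python, from plant import r, imaging, ticket, status gives the robot as it stands (r), with the cameras (imaging), the job (ticket) and the readings (status).
- The arm moves only by the shell command python3 steer.py [OPENING] [FORCE], which reads ROWS from standard input. ROWS is one flat JSON list of numbers that holds 1 to 5 rows one after another, with no inner brackets; each row has 6 numbers: dx, dy, dz in mm, then a rotation vector rx, ry, rz in rad; each row shifts and turns the commanded pose from where the row before left it, along the tool's axes as they then stand; what a row does not reach is not made up. A row lasts 1/10 s, in which the tool goes at most 50 mm and 0.15 rad, less where a joint would pass 70% of its speed; a pose out of reach is approached as far as the arm can. OPENING is the opening from 0.0 (shut) to 1.0 (fully open), set as the command begins (- or left out keeps the last). The fingers move at their own pace and stop on an object; FORCE is the grip in N (left out, the last holds). Time passes only in rows, so rows that do not move let the fingers close. It prints the time, the measured TCP pose, the force, the opening and the grip force at its end. Input that does not fit is refused with a message, and nothing moves.
- status.read_state(): the state, without advancing time (a new reading comes with each control period).
- imaging.camera(name): name is "side" or "top"; returns a dict with "color" (384x512x3 uint8, blue, green, red), "mtx" (3x3 intrinsics, pixels), "rvec" (rotation vector, rad) and "tvec" (3), from world to camera coordinates, as OpenCV has them. Camera axes: x right, y down, z forward; pixel columns grow to the right and rows downward; lengths in mm; the calibration is good to about 2 mm. A picture is of the moment at which its call begins. There is no depth.
- ticket.sign_off(): hands the job in; it is judged then, once.
The state is a dict: "time_s": time; "joint_positions": joint angles; "qvel": joint speeds; "joint_torque": joint torques, N m; "eef_pos": TCP position; "ee_rot": TCP orientation; "force": force on the tool from outside, world axes, zero at the start; "torque": the same for the moment, N m; "width": opening from 0.0 (shut) to 1.0 (fully open); "finger_force": force on a finger pad.
Only numpy, scipy, OpenCV 4.12 (cv2) and the standard library are available. Lean on these libraries where they do the work, as an engineer would, in place of code of your own. Each camera call takes 0.05 s, during which the arm holds its last target. There are 200 camera calls.

## Working session

There is one attempt and no reset: what is moved stays moved. The work goes in short steps, Python scripts to look and compute and a shell command to move; the robot and the scene stay as the last step left them, time stands still between calls to the robot, and variables do not carry over. Pictures are saved under pics/ and viewed, at most 10 in all, crops included, and the job is handed in when it is done.

```bash
ls; mkdir -p pics; cat > h.py <<'E'
import numpy as np, cv2
from plant import r, imaging, ticket, status
def cam(n):
    c=imaging.camera(n); R=cv2.Rodrigues(np.array(c["rvec"],float))[0]; t=np.array(c["tvec"],float).ravel()
    return c["color"],np.array(c["mtx"],float),R,t
def ray(c,p):
    _,K,R,t=c; d=R.T@np.linalg.inv(K)@np.array([p[0],p[1],1.]); return -R.T@t,d
def plane(c,p,z):
    o,d=ray(c,p); return o+d*(z-o[2])/d[2]
def tri(c1,p1,c2,p2):
    o1,d1=ray(c1,p1);o2,d2=ray(c2,p2)
    s=np.linalg.lstsq(np.c_[d1,-d2],o2-o1,rcond=None)[0]
    a=o1+s[0]*d1;b=o2+s[1]*d2
    return (a+b)/2,np.linalg.norm(a-b)
def proj(c,P):
    _,K,R,t=c; q=K@(R@np.array(P,float)+t); return q[:2]/q[2]
E
python3 - <<'E'
from h import *
for n in("top","side"):
    c=cam(n); cv2.imwrite(f"pics/{n}0.png",c[0]); np.savez(f"{n}0.npz",K=c[1],R=c[2],t=c[3]); print(n,(-c[2].T@c[3]).round(), c[2][2].round(2))
s=status.read_state(); print(s["time_s"],s["eef_pos"],s["ee_rot"],r.nose_length)
E
```

```text
pics
plant.py
steer.py
top [ 467.   18. 1138.] [ 0.08  0.02 -1.  ]
side [ 539. -811.  392.] [ 0.02  0.93 -0.37]
0.1 [ 266.49445615 -564.90846677  403.52026652] [-3.13944036e+00 -1.49846384e-04  4.40773569e-01] 173.4
```

View pics/top0.png

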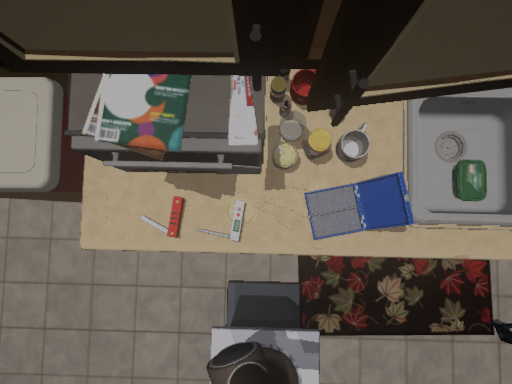

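View pics/side0.png

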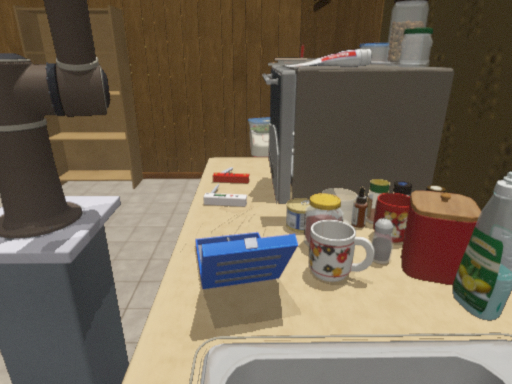

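Top view: red spreader at about (175,217) with its blade out to (142,218), white thermometer at (237,220) with its probe out to (197,231), case at (335,210) with its lid open to the right, near (385,200). Side view: spreader (231,178), thermometer (226,200), case and lid (245,260).

```bash
cat > m.py <<'E'
from h import *
def saved(n):
    d=np.load(f"{n}0.npz"); return cv2.imread(f"pics/{n}0.png"),d["K"],d["R"],d["t"]
def blob(m,c,roi):
    x0,y0,x1,y1=roi; k=np.zeros(m.shape,np.uint8); k[y0:y1,x0:x1]=m[y0:y1,x0:x1]
    n,l,s,_=cv2.connectedComponentsWithStats(k); i=1+s[1:,4].argmax()
    return (l==i).astype(np.uint8)
E
python3 - <<'E'
from m import *
T=saved("top");S=saved("side")
for c,n,roi in((T,"red",(160,185,195,245)),(S,"red",(205,165,255,190)),(T,"white",(225,195,252,245)),(S,"white",(200,188,250,212))):
    h=cv2.cvtColor(c[0],cv2.COLOR_BGR2HSV).astype(int);H,s,v=h[...,0],h[...,1],h[...,2]
    m=((H<8)|(H>172))&(s>140)&(v>80) if n=="red" else (s<60)&(v>150)
    b=blob(m,c,roi); pts=cv2.findNonZero(b)
    rc=cv2.minAreaRect(pts); bx=cv2.boxPoints(rc)
    print(n,b.sum(),rc, cv2.boundingRect(pts))
    print(np.array([plane(c,p,26) for p in bx]).round(0)[:,:2].tolist())
print("px/mm",1/np.linalg.norm(plane(T,(200,200),26)-plane(T,(201,200),26)))
im=T[0][180:250,120:430]; a=cv2.resize(im[:,:140],None,fx=5.5,fy=5.5,interpolation=cv2.INTER_CUBIC)
b=S[0][160:215,195:260]; b=cv2.resize(b,(455,385),interpolation=cv2.INTER_CUBIC)
cv2.imwrite("pics/z1.png",a)
c=cv2.resize(T[0][165:245,295:420],None,fx=4,fy=4,interpolation=cv2.INTER_CUBIC)
d=cv2.resize(S[0][225:295,190:300],(500,318)); c=c[:,:500]
cv2.imwrite("pics/z2.png",np.hstack([b[:280],np.zeros((280,10,3),np.uint8),cv2.resize(S[0][225:295,190:300],(335,280))]))
E
```

```text
red 312 ((174.75674438476562, 216.45947265625), (9.206342697143555, 39.78455352783203), 9.462322235107422) (168, 197, 15, 40)
[[420.0, 293.0], [536.0, 278.0], [532.0, 251.0], [416.0, 266.0]]
red 298 ((230.5055389404297, 177.39500427246094), (35.214420318603516, 8.935001373291016), 3.012787342071533) (213, 173, 36, 10)
[[425.0, 204.0], [418.0, 291.0], [536.0, 270.0], [534.0, 185.0]]
white 346 ((234.41583251953125, 219.42193603515625), (13.693987846374512, 42.73798370361328), 9.162347793579102) (229, 199, 16, 43)
[[412.0, 123.0], [536.0, 107.0], [531.0, 66.0], [406.0, 83.0]]
white 307 ((224.96554565429688, 196.2056427001953), (43.9964714050293, 15.615579605102539), 2.7927021980285645) (203, 188, 45, 18)
[[415.0, 33.0], [403.0, 149.0], [533.0, 129.0], [531.0, 17.0]]
px/mm 0.33634552329671746
```

View pics/z1.png

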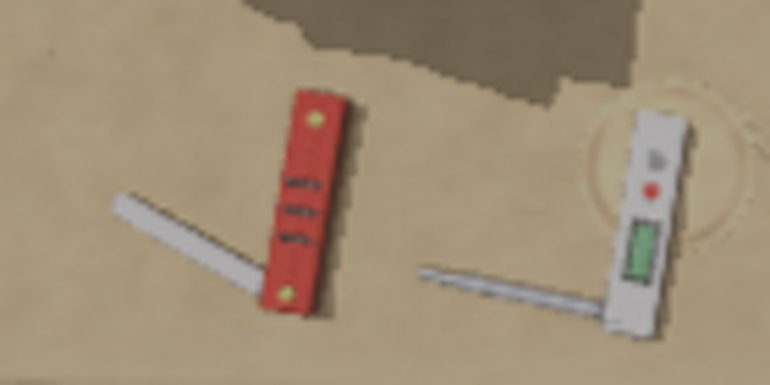

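View pics/z2.png

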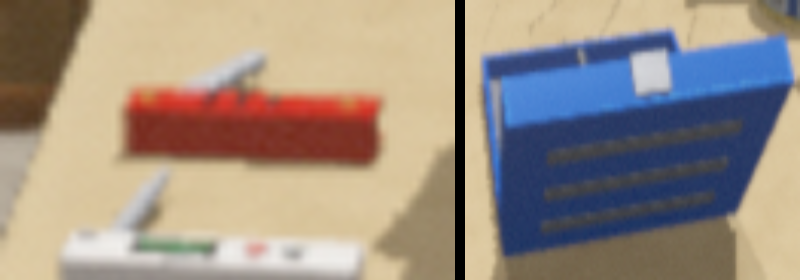

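Crop 1: spreader corners (297,90), (348,98), (312,314), (262,305), blade tip (120,203); thermometer corners (637,110), (690,120), (655,338), (605,328), probe tip (422,272). Crop 2: spreader rivets about (150,97) and (350,100), blade tip (262,58), probe tip (167,172); the lid's outer free edge runs (503,122) to (795,85).

```bash
cat > meas.py <<'E'
from m import *
T=saved("top");S=saved("side")
t=lambda p:(120+(p[0]+.5)/5.5-.5,180+(p[1]+.5)/5.5-.5)
s=lambda p:(195+(p[0]+.5)/7-.5,160+(p[1]+.5)/7-.5)
l=lambda p:(190+(p[0]-465+.5)/(335/110)-.5,225+(p[1]+.5)/4-.5)
def show():
    for n,q,off,tips in(("spreader",[(297,90),(348,98),(312,314),(262,305)],10,((120,203),(262,58))),("thermo",[(637,110),(690,120),(655,338),(605,328)],13,((422,272),(167,172)))):
        P=np.array([plane(T,t(p),26) for p in q]); c=P.mean(0); u=(P[0]+P[1]-P[2]-P[3])/2
        w=((P[0]-P[1])+(P[3]-P[2]))/2; L=np.hypot(*u[:2]); yaw=np.arctan2(u[1],u[0]); W=np.hypot(*w[:2])
        R2=np.array([[np.cos(yaw),-np.sin(yaw)],[np.sin(yaw),np.cos(yaw)]]); h=c[:2]+R2@[-50,off]
        tp=plane(T,t(tips[0]),13); d=tp[:2]-h
        print(n,"c",c[:2].round(1),"L,W",L.round(1),W.round(1),"yaw",yaw.round(3),"hinge",h.round(1),"tip",tp[:2].round(1),"len",np.hypot(*d).round(1),"ang",(np.arctan2(d[1],d[0])-yaw).round(3))
        print("  tip tri",[x.round(1) for x in tri(T,t(tips[0]),S,s(tips[1]))])
    print("rivets",tri(T,t((315,119)),S,s((350,100)))[0].round(1),tri(T,t((286,293)),S,s((150,97)))[0].round(1))
    print("display",tri(T,t((641,251)),S,s((175,246)))[0].round(1))
show()
h=cv2.cvtColor(T[0],cv2.COLOR_BGR2HSV).astype(int)
m=((h[...,0]>105)&(h[...,0]<125)&(h[...,1]>150)).astype(np.uint8)
b=blob(cv2.morphologyEx(m,cv2.MORPH_CLOSE,np.ones((3,3))),T,(295,165,420,250)); cv2.imwrite("pics/blue.png",cv2.resize(np.where(b[165:245,295:420,None]>0,T[0][165:245,295:420],255).astype(np.uint8),None,fx=6,fy=6,interpolation=cv2.INTER_CUBIC))
E
python3 meas.py
```

```text
spreader c [476.4 271. ] L,W 117.0 27.7 yaw -0.125 hinge [428.  287.2] tip [473.2 375.1] len 98.8 ang 1.221
  tip tri [array([475.1, 375.1,  13.2]), np.float64(3.8)]
thermo c [468.9  86.6] L,W 117.8 28.2 yaw -0.126 hinge [420.9 105.8] tip [439.8 208.7] len 104.6 ang 1.515
  tip tri [array([441. , 208.7,  13.4]), np.float64(2.3)]
rivets [522.  267.1  27. ] [427.9 279.5  24.8]
display [454.8  89.3  26.2]
```

View pics/blue.png

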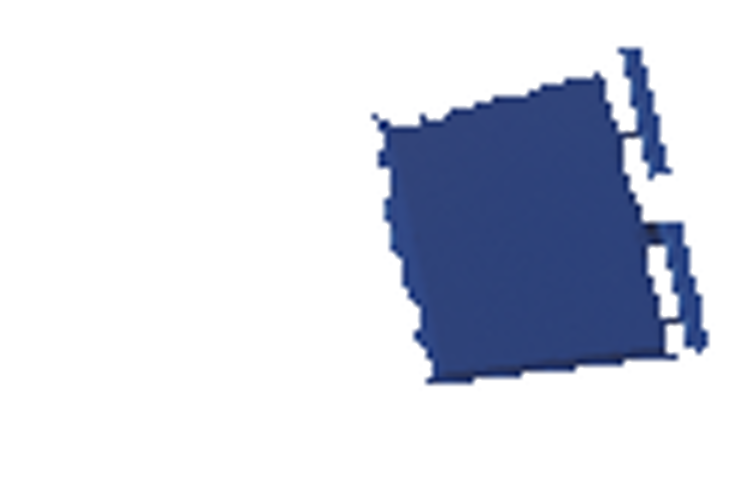

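Tool poses agree with the given sizes and heights in both views. That mask shows only the lid's inside, so I need a plain crop of the case.

```bash
python3 -c "
from m import *
T=saved('top');cv2.imwrite('pics/case.png',cv2.resize(T[0][165:245,295:420],None,fx=6,fy=6,interpolation=cv2.INTER_CUBIC))"
```

```text
(no output)
```

View pics/case.png

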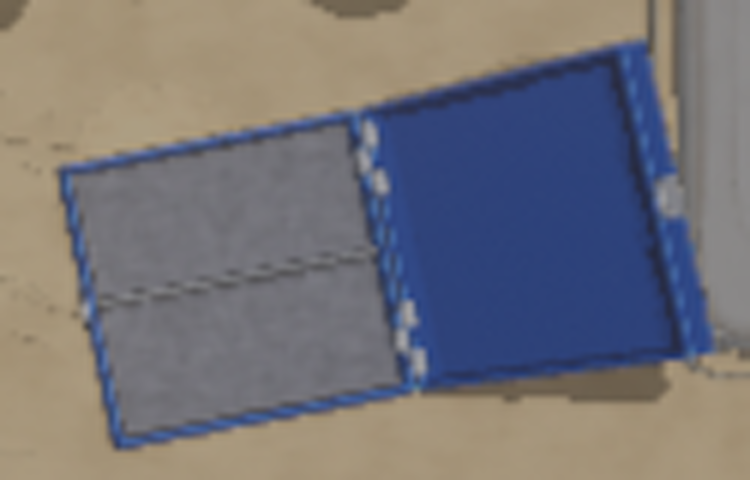

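The case rim shows corners at (62,170), (118,445), (418,387), (355,112), the rib from (100,303) to (378,252), and the lid's outer edge from (648,42) to (712,352).

```bash
cat > case.py <<'E'
from meas import *
print("----")
k=lambda p:(295+(p[0]+.5)/6-.5,165+(p[1]+.5)/6-.5)
q=[(62,170),(355,112),(418,387),(118,445)]
P=np.array([plane(T,k(p),18) for p in q])[:,:2]; print(P.round(1).tolist())
print("sides",[np.linalg.norm(P[i]-P[(i+1)%4]).round(1) for i in range(4)])
u=(P[0]+P[1]-P[2]-P[3])/2; v=(P[0]+P[3]-P[1]-P[2])/2
yaw=np.arctan2(u[1],u[0]); yv=np.arctan2(v[1],v[0])-np.pi/2; print("yaw",yaw.round(3),yv.round(3),"c",P.mean(0).round(1))
print("rib",[plane(T,k(p),18)[:2].round(1).tolist() for p in((100,303),(378,252))])
c=P.mean(0); y=(yaw+yv)/2
ex=np.array([np.cos(y),np.sin(y)]);ey=np.array([-ex[1],ex[0]])
print("near",(c-34.5*ex).round(1),"far",(c+34.5*ex).round(1))
# heights: rim corner (far-left) and latch/lid edge from two views
e=tri(T,k((680,197)),S,l((649,103))); print("lid_edge",e[0].round(1),e[1].round(1))
d=e[0][:2]-c; print("in case frame",(d@ex).round(1),(d@ey).round(1))
for a in(2.0,2.1,2.2): print(a,-75+150*np.cos(a)-20*np.sin(a),18+150*np.sin(a)+20*np.cos(a))
print("corner",tri(T,k((62,170)),S,l((675,32))))
E
python3 case.py | sed -n '/----/,$p'
```

```text
----
[[554.8, -112.3], [586.9, -256.7], [451.9, -288.0], [420.0, -141.6]]
sides [np.float64(147.9), np.float64(138.5), np.float64(149.8), np.float64(137.9)]
yaw 0.221 0.217 c [ 503.4 -199.6]
rib [[489.4, -131.9], [517.7, -268.2]]
near [ 469.7 -207.1] far [ 537.1 -192.1]
lid_edge [ 539.9 -373.8  127.2] 0.8
in case frame -2.1 -178.0
2.0 -155.60797401858503 146.0716772929094
2.1 -167.9911030229561 137.3844829053339
2.2 -179.4450956646937 127.50443822783157
corner (array([ 557.14839536, -112.65775864,   14.74136288]), np.float64(4.213592935783978))
```

```bash
cat > go.py <<'E'
import sys; from h import *; from scipy.spatial.transform import Rotation as Ro
# python3 go.py FRAME x y z [yaw]: tool-axis delta to a target given in frame s/t/c (or w = world), z = TCP height
F={"w":(0,0,0),"s":(476.4,271,-.125),"t":(468.9,86.6,-.126),"c":(503.4,-199.6,.219)}
def go(f,x,y,z,yaw=None):
    s=status.read_state(); R=Ro.from_euler("xyz",s["ee_rot"]); a=F[f]; p=Ro.from_rotvec([0,0,a[2]]).apply([x,y,0])+[a[0],a[1],z]
    o=R.inv().apply(p-np.array(s["eef_pos"])); q=Ro.from_rotvec([0,0,a[2]]).inv().apply(np.array(s["eef_pos"])-[a[0],a[1],0])
    print("d",o.round(1),"now in frame",q.round(1),"yaw",round(s["ee_rot"][2],3),"tilt",(R.as_matrix()[:,2][:2]).round(4),"F",np.round(s["force"],1),"t",round(s["time_s"],2))
if __name__=="__main__": go(sys.argv[1],*map(float,sys.argv[2:5]))
E
echo '[0, 0, 0, 0, 0, 0.141, 0, 0, 0, 0, 0, 0.141, 0, 0, 0, 0, 0, 0.141, 0, 0, 0, 0, 0, 0.142]' | python3 steer.py 0
python3 go.py s -58 88 260
```

```text
time_s: 0.5
eef_pos: [266.5, -565.0, 403.9]
ee_rot: [-3.14, 0.001, -0.13]
force: [-0.4, 1.3, -0.2]
width: 0.33
finger_force: 0.0
d [  41.3 -943.7  145.1] now in frame [-104.  -855.7  403.9] yaw -0.13 tilt [-0.0005  0.0013] F [-0.4  1.3 -0.2] t 0.5
```

```bash

echo '[4, -46, 0, 0, 0, 0, 4, -48, 0, 0, 0, 0, 4, -48, 0, 0, 0, 0, 4, -48, 0, 0, 0, 0, 4, -48, 0, 0, 0, 0]' | python3 steer.py >/dev/null
echo '[4, -48, 0, 0, 0, 0, 4, -48, 0, 0, 0, 0, 4, -48, 0, 0, 0, 0, 4, -48, 0, 0, 0, 0, 4, -48, 0, 0, 0, 0]' | python3 steer.py
python3 go.py s -58 88 260
```

```text
time_s: 1.5
eef_pos: [365.2, -94.0, 404.5]
ee_rot: [-3.142, -0.0, -0.125]
force: [1.2, 0.1, 0.2]
width: -0.007
finger_force: 0.0
d [   6.8 -464.   144.6] now in frame [ -64.9 -376.   404.5] yaw -0.125 tilt [ 0.0004 -0.    ] F [1.2 0.1 0.2] t 1.5
```

```bash

echo '[1, -46, 10, 0, 0, 0, 1, -46, 10, 0, 0, 0, 1, -46, 10, 0, 0, 0, 1, -46, 15, 0, 0, 0, 1, -46, 15, 0, 0, 0]' | python3 steer.py >/dev/null
echo '[1, -46, 15, 0, 0, 0, 1, -46, 15, 0, 0, 0, 0, -46, 15, 0, 0, 0, 0, -46, 20, 0, 0, 0, 0, -46, 20, 0, 0, 0]' | python3 steer.py
python3 go.py s -58 88 179
```

```text
time_s: 2.5
eef_pos: [429.2, 361.4, 258.7]
ee_rot: [3.141, -0.0, -0.124]
force: [0.3, -0.7, 0.1]
width: 0.003
finger_force: 0.0
d [ 0.1 -4.3 79.7] now in frame [-58.1  83.8 258.7] yaw -0.124 tilt [-0.     -0.0002] F [ 0.3 -0.7  0.1] t 2.5
```

```bash

echo '[0, -4, 35, 0, 0, 0, 0, 0, 25, 0, 0, 0, 0, 0, 5, 0, 0, 0, 0, 0, 5, 0, 0, 0]' | python3 steer.py |grep -E "eef|force"
echo '[0, 0, 4, 0, 0, 0, 0, 0, 5, 0, 0, 0, 0, 0, 0, 0, 0, 0]' | python3 steer.py |grep -E "eef|force"
python3 - <<'E'
from h import *
c=cam("side"); cv2.imwrite("pics/s1.png",cv2.resize(c[0][120:220,180:280],(600,600),interpolation=cv2.INTER_CUBIC))
E
```

```text
eef_pos: [429.6, 363.1, 189.0]
force: [1.0, 0.0, 1.1]
finger_force: 0.0
eef_pos: [430.3, 363.2, 181.3]
force: [0.4, 0.5, -0.1]
finger_force: 0.0
```

View pics/s1.png

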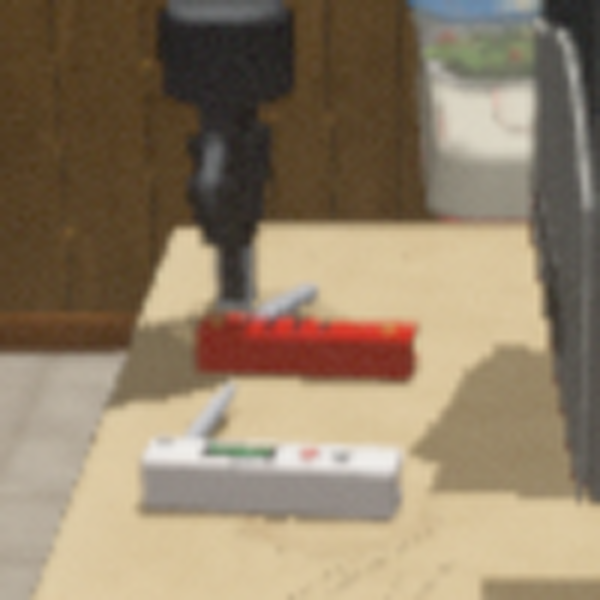

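The shut fingers (tip about (237,305)) stand on the open side of the blade, just above the worktop, with no contact force. Now the folding arc.

```bash

echo '[10, 1, 1, 0, 0, 0, 10, 1, 1, 0, 0, 0, 11, 3, 0, 0, 0, 0, 11, 4, 0, 0, 0, 0, 9, 6, 0, 0, 0, 0]' | python3 steer.py |grep -E "force:"
echo '[9, 7, 0, 0, 0, 0, 7, 8, 0, 0, 0, 0, 6, 9, 0, 0, 0, 0, 3, 6, 0, 0, 0, 0, 2, 5, 0, 0, 0, 0]' | python3 steer.py |grep -E "eef|force"
python3 go.py s 15 30 180
```

```text
force: [0.3, 0.9, 0.2]
finger_force: 0.1
eef_pos: [501.2, 303.2, 178.7]
force: [0.5, 0.9, 0.3]
finger_force: 0.1
d [-5.6  5.1 -1.3] now in frame [ 20.6  35.1 178.7] yaw -0.125 tilt [-0.0004 -0.0001] F [0.5 0.9 0.3] t 4.25
```

```bash

for i in 1; do echo '[-2, 4, 0, 0, 0, 0, 0, 2, 0, 0, 0, 0, 0, 0, 0, 0, 0, 0]' | python3 steer.py |grep -E "eef|^force"; done
echo '[0, 2, 0, 0, 0, 0, 0, 2, 0, 0, 0, 0, 0, 0, 0, 0, 0, 0]' | python3 steer.py |grep -E "eef|^force"
echo '[0, 2, 0, 0, 0, 0, 0, 2, 0, 0, 0, 0, 0, 0, 0, 0, 0, 0]' | python3 steer.py |grep -E "eef|^force"
python3 go.py s 15 30 180
```

```text
eef_pos: [498.3, 298.5, 179.0]
force: [-0.0, -0.4, 0.8]
eef_pos: [497.9, 294.5, 178.9]
force: [0.1, 1.3, 0.7]
eef_pos: [497.5, 290.3, 178.9]
force: [1.1, 2.7, 1.1]
d [-3.5 -8.2 -1.1] now in frame [ 18.5  21.8 178.9] yaw -0.124 tilt [0.0002 0.0001] F [1.1 2.7 1.1] t 5.15
```

```bash
cat > look.py <<'E'
from m import *
import sys
T=cam("top"); x0,y0,x1,y1=map(int,sys.argv[2:6]); cv2.imwrite(sys.argv[1],cv2.resize(T[0][y0:y1,x0:x1],None,fx=6,fy=6,interpolation=cv2.INTER_CUBIC))
E
echo '[0, 1, 0, 0, 0, 0, 0, 1, 0, 0, 0, 0, 0, 0, 0, 0, 0, 0]' | python3 steer.py |grep -E "eef|^force"
echo '[0, 0, -40, 0, 0, 0, 0, -20, -30, 0, 0, 0, 0, 45, -20, 0, 0, 0, 0, 48, 0, 0, 0, 0, 0, 20, 0, 0, 0, 0]' | python3 steer.py |grep -E "eef|^force"
python3 look.py pics/t2.png 130 180 255 250; python3 go.py t -62 91 179
```

```text
eef_pos: [497.2, 288.4, 178.9]
force: [0.8, 1.2, 1.2]
eef_pos: [484.3, 193.4, 268.8]
force: [0.1, -0.5, -0.5]
d [-63.2  14.8  89.4] now in frame [  1.5 106.3 268.1] yaw -0.126 tilt [-0.0046 -0.0043] F [-1.4 -1.4 -0.7] t 6.0
```

View pics/t2.png

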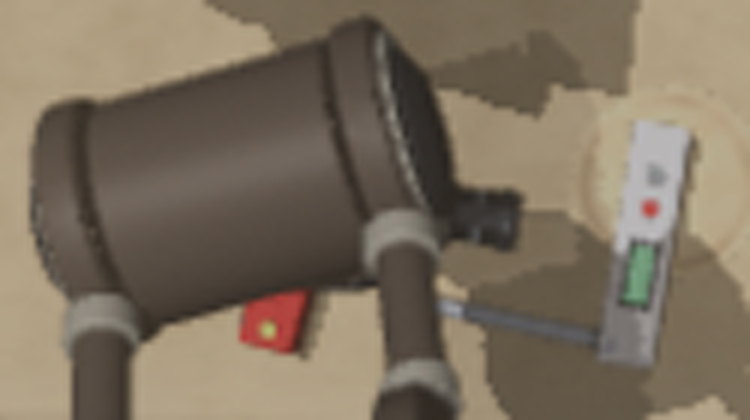

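The arm hides most of the spreader; the visible hinge-end rivet, at about (268,329), suggests the handle shifted a few mm. I'll remeasure it before grasping and push more gently here.

```bash

echo '[-38, 12, 15, 0, 0, 0, -37, 12, 25, 0, 0, 0, 0, 0, 30, 0, 0, 0, 0, 0, 18, 0, 0, 0, 0, 0, 1, 0, 0, 0]' | python3 steer.py |grep -E "eef|^force"
python3 go.py t -74 81 179
```

```text
eef_pos: [406.0, 181.0, 177.3]
force: [-0.3, 0.6, -0.2]
d [ 0.2  4.8 -1.6] now in frame [-74.3  85.7 177.3] yaw -0.124 tilt [-0.0069 -0.0026] F [-0.3  0.6 -0.2] t 6.5
```

```bash

echo '[10, 0, -1, 0, 0, 0, 9, 0, -1, 0, 0, 0, 10, 1, 0, 0, 0, 0, 10, 2, 0, 0, 0, 0, 10, 4, 0, 0, 0, 0]' | python3 steer.py |grep -E "^force:"
echo '[9, 4, 0, 0, 0, 0, 9, 7, 0, 0, 0, 0, 9, 7, 0, 0, 0, 0, 6, 8, 0, 0, 0, 0, 6, 9, 0, 0, 0, 0]' | python3 steer.py |grep -E "^force"
echo '[1, 6, 0, 0, 0, 0, 1, 5, 0, 0, 0, 0, 0, 2, 0, 0, 0, 0, 0, 0, 0, 0, 0, 0]' | python3 steer.py |grep -E "^force"
python3 go.py t 17 30 179
```

```text
force: [-0.2, -0.5, 0.4]
force: [0.5, -0.0, 0.1]
force: [-0.3, -0.4, 0.2]
d [-0.8  1.6  2.8] now in frame [ 17.8  31.6 181.8] yaw -0.124 tilt [-0.0001  0.    ] F [-0.3 -0.4  0.2] t 7.9
```

```bash

echo '[0, -4, -20, 0, 0, 0, 0, 0, -45, 0, 0, 0, -20, 20, -45, 0, 0, 0, -40, 30, -40, 0, 0, 0, -30, 40, 0, 0, 0, 0]' | python3 steer.py 0.7 |grep -E "^force"
echo '[-10, 48, 0, 0, 0, 0, -10, 48, 0, 0, 0, 0, 0, 48, 0, 0, 0, 0]' | python3 steer.py |grep -E "eef|^force"
python3 look.py pics/t3.png 130 180 255 250
```

```text
force: [1.3, -1.5, 1.0]
eef_pos: [361.8, -92.7, 320.3]
force: [-0.1, -0.1, -0.7]
```

View pics/t3.png

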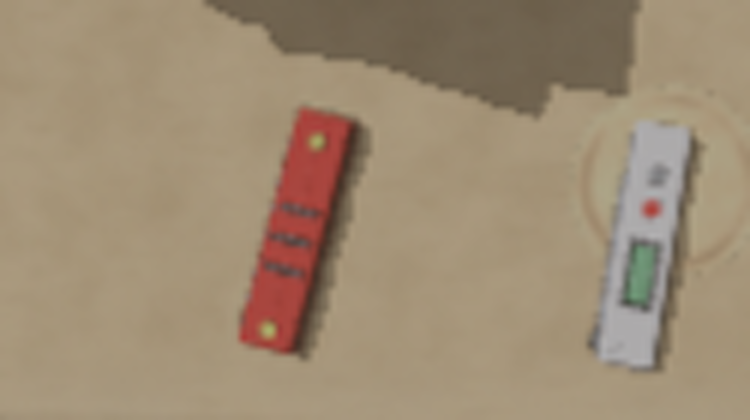

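Both blades are in: spreader corners (302,107), (355,118), (295,352), (240,342); thermometer corners (637,120), (691,126), (657,369), (600,360).

```bash
python3 - <<'E'
from m import *
T=saved("top"); k=lambda p:(130+(p[0]+.5)/6-.5,180+(p[1]+.5)/6-.5)
for q in([(302,107),(355,118),(295,352),(240,342)],[(637,120),(691,126),(657,369),(600,360)]):
    P=np.array([plane(T,k(p),26) for p in q]); u=(P[0]+P[1]-P[2]-P[3])/2; w=(P[0]+P[3]-P[1]-P[2])/2
    print(P.mean(0).round(1),np.hypot(*u[:2]).round(1),np.hypot(*w[:2]).round(1),np.arctan2(u[1],u[0]).round(3))
E
python3 - <<'E'
import re
s=open("go.py").read(); print(s[s.index("F="):s.index("def")])
E
```

```text
[472.  258.2  26. ] 118.8 27.3 -0.218
[469.2  86.3  26. ] 119.5 27.5 -0.119
F={"w":(0,0,0),"s":(476.4,271,-.125),"t":(468.9,86.6,-.126),"c":(503.4,-199.6,.219)}
```

```bash
sed -i 's/"s":(476.4,271,-.125),"t":(468.9,86.6,-.126)/"s":(472,258.2,-.218),"t":(469.1,86.4,-.122)/' go.py
python3 go.py t 0 0 240
```

```text
d [  82.3 -198.1   79.9] now in frame [ -83.6 -197.1  321. ] yaw -0.128 tilt [ 0.0008 -0.0065] F [ 0.7 -3.2 -0.2] t 8.75
```

```bash

echo '[16, -40, 10, 0, 0, 0, 16, -40, 15, 0, 0, 0, 16, -40, 15, 0, 0, 0, 16, -40, 20, 0, 0, 0, 18, -38, 20, 0, 0, 0]' | python3 steer.py 0.9|grep -E "^force|width"
echo '[0, 0, 0, 0, 0, 0, 0, 0, 0, 0, 0, 0]' | python3 steer.py |grep -E "^force"
python3 go.py t 0 0 182
```

```text
force: [-0.2, -1.6, 0.5]
width: 0.903
force: [-0.2, -0.4, 0.5]
d [ 1.1  8.7 57.3] now in frame [ -0.9   8.7 239.3] yaw -0.121 tilt [-0.0032 -0.0007] F [-0.2 -0.4  0.5] t 9.45
```

```bash

echo '[1, 9, 20, 0, 0, 0, 0, 0, 25, 0, 0, 0, 0, 0, 12, 0, 0, 0, 0, 0, 0, 0, 0, 0]' | python3 steer.py |grep -E "eef|^force"
python3 go.py t 0 0 182
echo '[0, 0, 0, 0, 0, 0, 0, 0, 0, 0, 0, 0, 0, 0, 0, 0, 0, 0, 0, 0, 0, 0, 0, 0, 0, 0, 0, 0, 0, 0]' | python3 steer.py 0 30
python3 go.py t 0 0 182
```

```text
eef_pos: [468.3, 84.2, 182.5]
force: [-0.3, 1.8, 0.5]
d [ 0.6 -2.3  0.5] now in frame [ -0.6  -2.3 182.5] yaw -0.125 tilt [-0.0036 -0.0004] F [-0.3  1.8  0.5] t 9.85
time_s: 10.35
eef_pos: [470.9, 85.1, 185.2]
ee_rot: [-3.141, -0.003, -0.124]
force: [-1.0, -0.6, 7.7]
width: 0.339
finger_force: 29.5
d [-2.  -1.1  3.2] now in frame [  2.   -1.1 185.2] yaw -0.124 tilt [0.0032 0.0001] F [-1.  -0.6  7.7] t 10.35
```

Width 28.8 mm with an upward force means the fingertips rode above the probe. I'll reopen and squeeze lower.

```bash

echo '[0, 0, 0, 0, 0, 0, 0, 0, 0, 0, 0, 0, 0, 0, 0, 0, 0, 0, 0, 0, 0, 0, 0, 0]' | python3 steer.py 0.9|grep -E "eef|^force|width"
echo '[0, -1, 5, 0, 0, 0, 0, 0, 5, 0, 0, 0, 0, 0, 0, 0, 0, 0]' | python3 steer.py|grep -E "eef|^force|width"
echo '[0, 0, 0, 0, 0, 0, 0, 0, 0, 0, 0, 0, 0, 0, 0, 0, 0, 0, 0, 0, 0, 0, 0, 0, 0, 0, 0, 0, 0, 0]' | python3 steer.py 0 30
python3 go.py t 0 0 175
```

```text
eef_pos: [469.5, 85.0, 183.2]
force: [-0.7, 0.9, 0.1]
width: 0.9
eef_pos: [469.2, 86.0, 172.4]
force: [-0.4, -0.7, -0.6]
width: 0.898
time_s: 11.55
eef_pos: [470.0, 85.7, 173.8]
ee_rot: [3.141, -0.0, -0.124]
force: [-0.9, -2.9, 4.0]
width: 0.345
finger_force: 30.4
d [-1.  -0.6 -1.2] now in frame [  1.   -0.6 173.8] yaw -0.124 tilt [ 0.0003 -0.0007] F [-0.9 -2.9  4. ] t 11.55
```

```bash

echo '[0, 0, 0, 0, 0, 0, 0, 0, 0, 0, 0, 0, 0, 0, 0, 0, 0, 0.047, 0, 0, -10, 0, 0, 0.047, 0, 0, -40, 0, 0, 0]' | python3 steer.py 0.9|grep -E "eef|^force|width"
echo '[0, 0, -20, 0, 0, 0, 0, 0, 0, 0, 0, 0, 0, 0, 0, 0, 0, 0]' | python3 steer.py|grep -E "^force|width"
python3 go.py s 0 0 240
```

```text
eef_pos: [467.1, 86.0, 220.1]
force: [0.1, 0.2, -0.1]
width: 0.899
force: [-1.2, 0.4, -0.6]
width: 0.901
d [ -35.1 -168.4    3.5] now in frame [  35.  -168.4  243.4] yaw -0.218 tilt [0.0007 0.0003] F [-1.2  0.4 -0.6] t 12.35
```

```bash

echo '[-9, -42, 0, 0, 0, 0, -9, -42, 0, 0, 0, 0, -9, -42, 0, 0, 0, 0, -8, -42, 0, 0, 0, 0, 0, 0, 0, 0, 0, 0]' | python3 steer.py|grep -E "^force"
echo '[0, 0, 0, 0, 0, 0, 0, 0, 0, 0, 0, 0]' | python3 steer.py|grep -E "^force"
python3 go.py s 0 0 173
```

```text
force: [-0.2, -0.0, 0.2]
force: [-0.9, 0.4, -0.1]
d [ 0.7 -1.9 68.8] now in frame [ -0.5  -1.8 241.8] yaw -0.219 tilt [-0.0032 -0.0018] F [-0.9  0.4 -0.1] t 13.05
```

```bash

echo '[0, -1, 30, 0, 0, 0, 0, 0, 30, 0, 0, 0, 0, 0, 8, 0, 0, 0, 0, 0, 0, 0, 0, 0]' | python3 steer.py|grep -E "eef|^force"
echo '[0, 0, 0, 0, 0, 0, 0, 0, 0, 0, 0, 0, 0, 0, 0, 0, 0, 0, 0, 0, 0, 0, 0, 0, 0, 0, 0, 0, 0, 0]' | python3 steer.py 0 30
echo '[0, 0, 0, 0, 0, 0, 0, 0, 0, 0, 0, 0, 0, 0, -6, 0, 0, 0, 0, 0, -6, 0, 0, 0]' | python3 steer.py 0.5 |grep -E "eef|^force|width"
echo '[0, 0, 0, 0, 0, 0, 0, 0, 0, 0, 0, 0, 0, 0, 0, 0, 0, 0, 0, 0, 0, 0, 0, 0]' | python3 steer.py 0 30
python3 go.py s 0 0 186
```

```text
eef_pos: [471.2, 256.9, 173.7]
force: [0.2, -0.5, 1.0]
time_s: 13.95
eef_pos: [473.4, 259.0, 177.2]
ee_rot: [-3.14, -0.003, -0.218]
force: [-0.7, -1.2, 6.7]
width: 0.338
finger_force: 30.6
eef_pos: [471.9, 258.5, 187.4]
force: [-0.6, 1.0, 0.8]
width: 0.499
time_s: 14.75
eef_pos: [472.9, 258.5, 188.8]
ee_rot: [3.142, -0.001, -0.218]
force: [-1.8, -2.3, 8.8]
width: 0.326
finger_force: 29.0
d [-0.8  0.5  2.8] now in frame [  0.8   0.5 188.8] yaw -0.218 tilt [ 0.001  -0.0003] F [-1.8 -2.3  8.8] t 14.75
```

Low grips (28.7, 29.3 mm) against the high grip (27.7 mm, handle alone) show the blades pressed against their stops. Lifting the spreader and carrying it over.

```bash

echo '[0, 0, -10, 0, 0, 0, 0, 0, -30, 0, 0, 0, 0, 0, -40, 0, 0, 0, 0, 0, -40, 0, 0, 0, 0, 0, 0, 0, 0, 0]' | python3 steer.py 0 40|grep -E "eef|^force|width|finger"
python3 go.py w 480 -195 300
```

```text
eef_pos: [474.7, 259.9, 313.7]
force: [0.6, 0.3, -2.1]
width: 0.314
finger_force: 40.7
d [103.4 443.1  11.3] now in frame [474.7 259.9 313.7] yaw -0.218 tilt [0.0116 0.0054] F [ 0.6  0.3 -2.1] t 15.25
```

```bash

echo '[10, 42, 0, 0, 0, 0, 10, 44, 0, 0, 0, 0, 10, 44, 0, 0, 0, 0, 10, 44, 0, 0, 0, 0, 10, 44, 0, 0, 0, 0]' | python3 steer.py|grep -E "eef"
echo '[10, 44, 0, 0, 0, 0, 10, 44, 0, 0, 0, 0, 10, 44, 0, 0, 0, 0, 10, 44, 0, 0, 0, 0, 10, 44, 0, 0, 0, 0]' | python3 steer.py|grep -E "eef|width|^force"
echo '[0, 0, 0, 0, 0, 0.14, 0, 0, 0, 0, 0, 0.14, 0, 0, 0, 0, 0, 0.14, 0, 0, 0, 0, 0, 0.14, 0, 0, 0, 0, 0, 0.14]' | python3 steer.py|grep -E "eef"
echo '[0, 0, 0, 0, 0, 0.14, 0, 0, 0, 0, 0, 0.14, 0, 0, 0, 0, 0, 0.154, 0, 0, 0, 0, 0, 0, 0, 0, 0, 0, 0, 0]' | python3 steer.py|grep -E "eef|rot|width|^force"
python3 go.py c 34.5 0 225
```

```text
eef_pos: [472.7, 33.5, 306.3]
eef_pos: [474.0, -192.1, 306.2]
force: [1.4, -0.4, -2.3]
width: 0.315
eef_pos: [474.2, -190.3, 305.9]
eef_pos: [474.6, -190.3, 306.5]
ee_rot: [3.14, 0.001, -1.345]
force: [0.3, 0.1, -2.9]
width: 0.316
d [ 15.8 -60.6  81.4] now in frame [-26.1  15.3 306.5] yaw -1.345 tilt [-0.0016  0.0009] F [ 0.3  0.1 -2.9] t 17.25
```

```bash

echo '[8, -30, 0, 0, 0, 0.007, 8, -31, 30, 0, 0, 0, 0, 0, 30, 0, 0, 0, 0, 0, 15, 0, 0, 0, 0, 0, 0, 0, 0, 0]' | python3 steer.py|grep -E "^force"
echo '[0, 0, 0, 0, 0, 0, 0, 0, 0, 0, 0, 0]' | python3 steer.py|grep -E "^force"
python3 go.py c 34.5 0 194
```

```text
force: [-1.1, -0.7, -1.4]
force: [1.7, 0.5, -2.2]
d [-1.6  1.2 39.9] now in frame [ 35.6  -1.6 233.9] yaw -1.355 tilt [ 0.0024 -0.0011] F [ 1.7  0.5 -2.2] t 17.95
```

```bash

echo '[0, 1, 15, 0, 0, 0, 0, 0, 13, 0, 0, 0, 0, 0, 6, 0, 0, 0, 0, 0, 4, 0, 0, 0, 0, 0, 0, 0, 0, 0]' | python3 steer.py|grep -E "^force|eef"
echo '[0, 0, 0, 0, 0, 0, 0, 0, 1, 0, 0, 0, 0, 0, 0, 0, 0, 0]' | python3 steer.py|grep -E "^force|eef"
python3 go.py c 34.5 0 194
```

```text
eef_pos: [536.9, -193.2, 193.7]
force: [0.6, -0.8, -2.4]
eef_pos: [537.2, -193.2, 193.4]
force: [0.4, -0.6, -2.1]
d [-1.1 -0.1 -0.6] now in frame [ 34.4  -1.1 193.4] yaw -1.355 tilt [ 0.0003 -0.0001] F [ 0.4 -0.6 -2.1] t 18.75
```

```bash

echo '[0, 0, 0, 0, 0, 0, 0, 0, 0, 0, 0, 0, 0, 0, -3, 0, 0, 0, 0, 0, -10, 0, 0, 0, 0, 0, -30, 0, 0, 0]' | python3 steer.py 0.45|grep -E "^force|eef|width"
echo '[0, 0, -40, 0, 0, 0, 0, 0, -40, 0, 0, 0, -40, 20, 0, 0, 0, 0, -40, 40, 0, 0, 0, -0.14, 0, 40, 0, 0, 0, -0.14]' | python3 steer.py 0.9|grep -E "^force|eef|width"
echo '[0, 0, 0, 0, 0, -0.14, 0, 0, 0, 0, 0, -0.14, 0, 0, 0, 0, 0, -0.14, 0, 0, 0, 0, 0, -0.14, 0, 0, 0, 0, 0, -0.14]' | python3 steer.py|grep -E "eef|rot"
python3 go.py t 0 0 240
```

```text
eef_pos: [535.6, -192.6, 234.8]
force: [-0.2, 0.6, 0.6]
width: 0.452
eef_pos: [427.8, -142.2, 317.1]
force: [-0.1, -1.7, -0.3]
width: 0.904
eef_pos: [429.5, -145.5, 317.5]
ee_rot: [3.142, -0.002, -0.37]
d [ -47.  -230.5   77.4] now in frame [ -11.1 -235.   317.5] yaw -0.37 tilt [ 0.0017 -0.0007] F [0.5 0.4 0.4] t 20.25
```

```bash
cat > prof.py <<'E'
from m import *
T=cam("top"); cv2.imwrite("pics/last_top.png",T[0])
hs=cv2.cvtColor(T[0],cv2.COLOR_BGR2HSV)
def prof(c,yaw,xs,ys,z):
    e=np.array([np.cos(yaw),np.sin(yaw)]);n=np.array([-e[1],e[0]])
    for x in xs:
        p=np.array([proj(T,[*(np.array(c)+x*e+y*n),z]) for y in ys],np.float32)
        s=cv2.remap(hs,p[:,None,:1].copy(),p[:,None,1:].copy(),cv2.INTER_LINEAR)[:,0]
        print(x,"S",s[:,1].tolist(),"V",s[:,2].tolist())
E
python3 - <<'E'
from prof import *
ys=range(-24,34,4); print(list(ys))
prof((469.1,86.4),-.122,(-30,0,20,45,55),ys,17)
E
```

```text
[-24, -20, -16, -12, -8, -4, 0, 4, 8, 12, 16, 20, 24, 28, 32]
-30 S [72, 64, 17, 9, 26, 30, 31, 9, 3, 9, 58, 66, 68, 69, 69] V [144, 112, 146, 126, 106, 116, 104, 121, 170, 152, 167, 171, 170, 169, 167]
0 S [76, 68, 9, 9, 26, 23, 16, 4, 3, 26, 63, 72, 73, 64, 62] V [127, 106, 161, 136, 119, 125, 112, 158, 170, 154, 170, 168, 166, 172, 171]
20 S [67, 63, 6, 18, 93, 121, 50, 5, 3, 27, 56, 56, 56, 59, 71] V [155, 103, 164, 170, 169, 171, 173, 175, 169, 156, 173, 174, 174, 174, 167]
45 S [71, 47, 3, 3, 3, 3, 3, 3, 4, 47, 63, 63, 63, 65, 73] V [134, 118, 163, 175, 175, 175, 175, 175, 167, 166, 173, 174, 173, 173, 168]
55 S [67, 59, 8, 3, 3, 3, 3, 2, 15, 53, 63, 63, 63, 63, 62] V [154, 125, 168, 175, 174, 175, 175, 174, 166, 165, 174, 174, 174, 173, 173]
```

The profile shows nothing beyond 3 to 4 mm proud of the thermometer's handle, so the probe is folded; the handle moved about 3 mm towards -y.

```bash

echo '[0, 0, 0, 0, 0, -0.124, 0, 0, 0, 0, 0, -0.124, 0, 0, 0, 0, 0, 0, 0, 0, 0, 0, 0, 0]' | python3 steer.py|grep -E "rot"
python3 go.py t 0 -3 240
```

```text
ee_rot: [3.141, -0.001, -0.131]
d [   9.  -232.    76.9] now in frame [ -11.1 -234.9  316.9] yaw -0.131 tilt [ 0.0008 -0.0003] F [ 0.5  0.6 -0.3] t 20.7
```

```bash

echo '[2, -46, 10, 0, 0, -0.009, 2, -46, 10, 0, 0, 0, 2, -46, 17, 0, 0, 0, 2, -47, 20, 0, 0, 0, 1, -47, 20, 0, 0, 0]' | python3 steer.py|grep -E "^force"
echo '[0, 0, 0, 0, 0, 0, 0, 0, 0, 0, 0, 0, 0, 0, 0, 0, 0, 0]' | python3 steer.py|grep -E "^force"
python3 go.py t 0 -3 173
```

```text
force: [1.0, 0.0, -0.3]
force: [-0.5, -0.2, -0.2]
d [ 2.3 -2.6 67.7] now in frame [ -2.4  -5.6 240.7] yaw -0.12 tilt [ 0.0007 -0.0004] F [-0.5 -0.2 -0.2] t 21.5
```

```bash

echo '[2, -3, 20, 0, 0, 0, 0, 0, 25, 0, 0, 0, 0, 0, 9, 0, 0, 0, 0, 0, 0, 0, 0, 0]' | python3 steer.py|grep -E "eef|^force"
echo '[0, 0, 0, 0, 0, 0, 0, 0, 0, 0, 0, 0, 0, 0, 0, 0, 0, 0, 0, 0, 0, 0, 0, 0, 0, 0, 0, 0, 0, 0]' | python3 steer.py 0 40
echo '[0, 0, -10, 0, 0, 0, 0, 0, -30, 0, 0, 0, 0, 0, -40, 0, 0, 0, 0, 0, -40, 0, 0, 0, 0, 0, 0, 0, 0, 0]' | python3 steer.py|grep -E "eef|^force|width|finger"
python3 go.py w 455 -180 300
```

```text
eef_pos: [467.5, 83.3, 185.6]
force: [0.0, 0.8, 0.3]
time_s: 22.4
eef_pos: [469.0, 84.2, 187.8]
ee_rot: [3.141, -0.002, -0.118]
force: [-2.2, -2.8, 8.2]
width: 0.317
finger_force: 37.0
eef_pos: [470.8, 85.1, 312.2]
force: [1.1, 0.2, -2.7]
width: 0.319
finger_force: 41.7
d [ 15.3 265.2  11.7] now in frame [470.8  85.1 312.2] yaw -0.118 tilt [0.0128 0.0014] F [ 1.1  0.2 -2.7] t 22.9
```

```bash

echo '[2, 44, 0, 0, 0, 0, 3, 44, 0, 0, 0, 0, 3, 44, 0, 0, 0, 0, 3, 44, 0, 0, 0, 0, 3, 44, 0, 0, 0, 0]' | python3 steer.py|grep -E "eef"
echo '[2, 44, 0, 0, 0, 0, 0, 0, 0, 0, 0, 0.14, 0, 0, 0, 0, 0, 0.14, 0, 0, 0, 0, 0, 0.14, 0, 0, 0, 0, 0, 0.14]' | python3 steer.py|grep -E "eef"
echo '[0, 0, 0, 0, 0, 0.14, 0, 0, 0, 0, 0, 0.14, 0, 0, 0, 0, 0, 0.14, 0, 0, 0, 0, 0, 0.14, 0, 0, 0, 0, 0, 0.114]' | python3 steer.py|grep -E "eef"
echo '[0, 0, 0, 0, 0, 0, 0, 0, 0, 0, 0, 0]' | python3 steer.py|grep -E "eef|rot|width|^force"
python3 go.py c -34.5 0 194
```

```text
eef_pos: [454.9, -136.6, 305.1]
eef_pos: [451.9, -179.1, 304.7]
eef_pos: [452.0, -178.8, 304.8]
eef_pos: [452.4, -179.0, 305.3]
ee_rot: [3.14, 0.001, -1.35]
force: [-0.8, 0.3, -4.0]
width: 0.315
d [ 31.3 -10.9 111.2] now in frame [-45.4  31.2 305.3] yaw -1.35 tilt [-0.0018  0.001 ] F [-0.8  0.3 -4. ] t 24.6
```

```bash

echo '[16, -6, 0, 0, 0, 0.002, 15, -5, 20, 0, 0, 0, 0, 0, 30, 0, 0, 0, 0, 0, 20, 0, 0, 0, 0, 0, 0, 0, 0, 0]' | python3 steer.py|grep -E "^force"
echo '[0, 0, 0, 0, 0, 0, 0, 0, 0, 0, 0, 0]' | python3 steer.py|grep -E "^force"
python3 go.py c -34.5 0 193
```

```text
force: [0.7, -0.4, -2.8]
force: [0.7, -1.0, -3.4]
d [-0.9  1.3 44.4] now in frame [-33.3  -0.8 237.5] yaw -1.353 tilt [ 0.0023 -0.0012] F [ 0.7 -1.  -3.4] t 25.3
```

```bash

echo '[-1, 1, 18, 0, 0, 0, 0, 0, 16, 0, 0, 0, 0, 0, 6, 0, 0, 0, 0, 0, 4, 0, 0, 0, 0, 0, 0, 0, 0, 0]' | python3 steer.py|grep -E "^force|eef"
echo '[0, 0, 0, 0, 0, 0]' | python3 steer.py|grep -E "^force|eef"
python3 go.py c -34.5 0 193
echo '[0, 0, 0, 0, 0, 0, 0, 0, 0, 0, 0, 0, 0, 0, -3, 0, 0, 0, 0, 0, -10, 0, 0, 0, 0, 0, -30, 0, 0, 0]' | python3 steer.py 0.45|grep -E "^force|eef|width"
echo '[0, 0, -40, 0, 0, 0, 0, 0, -40, 0, 0, 0, -30, 30, 0, 0, 0, 0, -40, 20, 0, 0, 0, 0, -45, 0, 0, 0, 0, 0]' | python3 steer.py 0|grep -E "^force|eef|width"
python3 go.py c 0 100 300
```

```text
eef_pos: [469.7, -206.8, 193.0]
force: [-0.1, 0.2, -3.4]
eef_pos: [469.8, -206.9, 193.1]
force: [0.4, -0.2, -3.1]
d [0.2 0.1 0.1] now in frame [-34.4   0.2 193.1] yaw -1.354 tilt [ 0.0016 -0.0009] F [ 0.4 -0.2 -3.1] t 25.9
eef_pos: [467.7, -205.8, 233.9]
force: [-0.9, 0.6, -0.2]
width: 0.454
eef_pos: [393.5, -104.6, 316.1]
force: [0.6, 0.1, -0.1]
width: 0.001
d [ 16.1 -86.7  16.1] now in frame [-86.6 116.6 316.1] yaw -1.358 tilt [ 0.0001 -0.0004] F [ 0.6  0.1 -0.1] t 26.9
```

```bash

echo '[30, 32, 0, 0, 0, 0, 42, 25, 0, 0, 0, 0, 42, 20, 0, 0, 0, 0, 42, 20, 0, 0, 0, 0, 42, 20, 0, 0, 0, 0]' | python3 steer.py|grep -E "^force|eef"
echo '[42, 20, 0, 0, 0, 0, 42, 20, 0, 0, 0, 0, 0, 0, 0, 0, 0, 0]' | python3 steer.py|grep -E "^force|eef"
python3 - <<'E'
from h import *
c=cam("top"); a=c[0][175:245,298:418]; s=cam("side")[0][220:290,185:305]
cv2.imwrite("pics/last.png",np.vstack([cv2.resize(a,(510,298),interpolation=cv2.INTER_CUBIC),cv2.resize(s,(510,298),interpolation=cv2.INTER_CUBIC)]))
E
```

```text
eef_pos: [323.4, -325.1, 316.5]
force: [0.5, -0.5, 0.5]
eef_pos: [302.0, -419.5, 317.3]
force: [-0.8, -0.5, -0.1]
```

View pics/last.png

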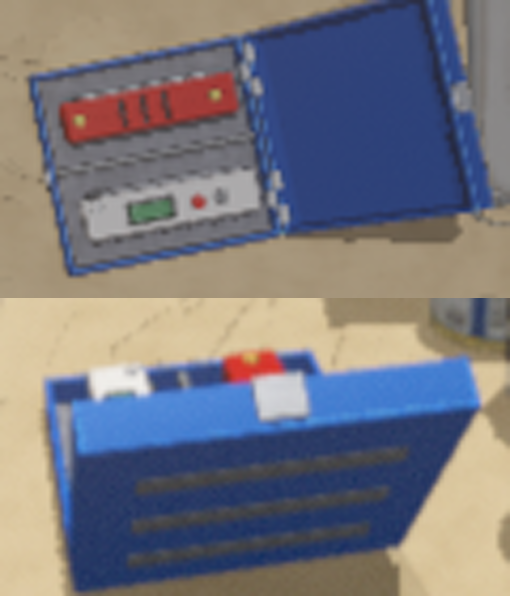

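Both tools lie folded and flat, one to a bay: spreader at (150,107) in the far bay, thermometer at (170,205) in the near one. The lid is still fully open, so now I go behind it.

```bash
python3 go.py c 0 -215 288
```

```text
d [  47.3 -243.2   27.9] now in frame [-243.  -166.5  315.8] yaw -1.357 tilt [0.0004 0.0001] F [ 0.4  1.1 -0.2] t 27.8
```

```bash

echo '[20, -35, 0, 0, 0, 0, 25, -42, 0, 0, 0, 0, 2, -42, 0, 0, 0, 0, 0, -42, 0, 0, 0, 0, 0, -42, 0, 0, 0, 0]' | python3 steer.py|grep -E "^force|eef"
echo '[0, -40, 0, 0, 0, 0, 0, 0, 14, 0, 0, 0, 0, 0, 14, 0, 0, 0, 0, 0, 0, 0, 0, 0]' | python3 steer.py|grep -E "^force|eef"
python3 go.py c 0 -205 288
```

```text
eef_pos: [513.0, -414.0, 315.4]
force: [-0.7, -1.1, 0.0]
eef_pos: [548.4, -405.7, 283.5]
force: [-0.3, -0.1, 0.0]
d [-6.  -0.8 -4.5] now in frame [  -0.8 -210.9  283.5] yaw -1.353 tilt [-0.0066  0.0051] F [-0.3 -0.1  0. ] t 28.7
```

Push toward +y of the case (tool -x), rising slightly.

```bash

echo '[-14, 0, 0, 0, 0, 0, -14, 0, -1, 0, 0, 0, -14, 0, -1, 0, 0, 0, -13, 0, -1, 0, 0, 0, -13, 0, -1, 0, 0, 0]' | python3 steer.py|grep -E "^force|eef"
echo '[-13, 0, 0, 0, 0, 0, -12, 0, 0, 0, 0, 0, -12, 0, 0, 0, 0, 0, -12, 0, 0, 0, 0, 0, -10, 0, 0, 0, 0, 0]' | python3 steer.py|grep -E "^force|eef"
python3 go.py c 0 -70 288
```

```text
eef_pos: [535.3, -340.3, 292.2]
force: [-0.3, -0.6, -0.4]
eef_pos: [525.8, -286.0, 299.4]
force: [1.4, -2.1, 1.6]
d [-19.3   3.3  11.2] now in frame [  3.1 -89.2 299.4] yaw -1.355 tilt [ 0.0132 -0.0099] F [ 1.4 -2.1  1.6] t 29.7
```

```bash

echo '[-9, 0, 0, 0, 0, 0, -9, 0, 0, 0, 0, 0, -9, 0, 0, 0, 0, 0, 0, 0, 0, 0, 0, 0, 0, 0, 0, 0, 0, 0]' | python3 steer.py|grep -E "^force|eef"
echo '[0, 0, 0, 0, 0, 0, 0, 0, 0, 0, 0, 0, 0, 0, 0, 0, 0, 0, 0, 0, 0, 0, 0, 0, 0, 0, 0, 0, 0, 0]' | python3 steer.py|grep -E "^force|eef"
cat > lid.py <<'E'
from m import *
T=cam("side"); h=cv2.cvtColor(T[0],cv2.COLOR_BGR2HSV).astype(int)
m=((h[...,0]>100)&(h[...,0]<125)&(h[...,1]>150)).astype(np.uint8)
b=blob(m,T,(180,200,310,310)); print("blue bbox",cv2.boundingRect(cv2.findNonZero(b)),b.sum())
e=lambda x,y,z:proj(T,[503.4+x*.976-y*.217,-199.6+x*.217+y*.976,z]).round(0)
for z in(18,38): print(z,[e(x,y,z).tolist() for x in(-71,71) for y in(-75,75)])
E
python3 lid.py; python3 go.py c 0 -70 288
```

```text
eef_pos: [516.8, -256.7, 290.1]
force: [-0.5, -0.6, 0.9]
eef_pos: [517.2, -257.6, 291.2]
force: [-0.6, 0.1, 0.0]
blue bbox (195, 205, 82, 80) 3531
18 [[200.0, 278.0], [194.0, 238.0], [276.0, 268.0], [257.0, 231.0]]
38 [[200.0, 269.0], [194.0, 230.0], [277.0, 259.0], [257.0, 223.0]]
d [10.4  0.9  3.3] now in frame [  0.9 -59.6 291.3] yaw -1.354 tilt [ 0.0001 -0.    ] F [ 0.1  0.1 -0.7] t 30.75
```

```bash

echo '[15, 0, -10, 0, 0, 0, 20, 0, -10, 0, 0, 0, 0, 0, 0, 0, 0, 0, 0, 0, 0, 0, 0, 0, 0, 0, 0, 0, 0, 0]' | python3 steer.py|grep -E "^force|eef"
python3 lid.py|head -1
echo '[40, 0, -20, 0, 0, 0, 40, 0, -20, 0, 0, 0, 40, 0, 0, 0, 0, 0, 0, 0, 0, 0, 0, 0, 0, 0, 0, 0, 0, 0]' | python3 steer.py|grep -E "^force|eef"
python3 lid.py|head -1
echo '[0, 0, 0, 0, 0, 0, 0, 0, 0, 0, 0, 0, 0, 0, 0, 0, 0, 0, 0, 0, 0, 0, 0, 0, 0, 0, 0, 0, 0, 0]' | python3 steer.py|grep -E "time"
python3 lid.py
```

```text
eef_pos: [524.3, -291.3, 310.8]
force: [0.2, -0.4, 0.2]
blue bbox (196, 225, 80, 60) 2771
eef_pos: [550.1, -408.9, 350.1]
force: [0.6, -0.5, -0.0]
blue bbox (196, 226, 80, 59) 2634
time_s: 32.35
blue bbox (196, 226, 80, 59) 2639
18 [[200.0, 278.0], [194.0, 238.0], [276.0, 268.0], [257.0, 231.0]]
38 [[200.0, 269.0], [194.0, 230.0], [277.0, 259.0], [257.0, 223.0]]
```

```bash
python3 - <<'E'
from lid import *
for x in(200,215,230,245,254): 
    y=np.where(b[:,x])[0]; print(x,y.min(),y.max(), np.interp(x,[194,257],[230,223]).round(1))
s=status.read_state(); print(s["force"],np.abs(s["qvel"]).max())
E
```

```text
blue bbox (196, 226, 80, 59) 2639
18 [[200.0, 278.0], [194.0, 238.0], [276.0, 268.0], [257.0, 231.0]]
38 [[200.0, 269.0], [194.0, 230.0], [277.0, 259.0], [257.0, 223.0]]
200 232 269 229.3
215 230 282 227.7
230 228 280 226.0
245 227 278 224.3
254 232 276 223.3
[0.05625912 0.16728575 0.84967914] 0.0017258675860540795
```

The lid's top edge sits level with, or just below, the predicted shut height and no longer moves: it is shut. Handing in.

```bash
python3 -c "
from plant import r, imaging, ticket, status; print(ticket.sign_off())"
```

```text
the job is handed in; nothing more can be done
None
```

The picnic kit is packed and handed in at about 32 s: both tools are folded and lie flat, one to a bay, the lid is shut, and the mug, jam jar and tin were not touched.

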